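# Lock the drinks tap on its cam-arm coupler

## Task

The drinks tap whose two cam arms stand up is only set loosely on its groove coupler, and a pillar candle stands where one arm has to come down. Move that candle clear of the arm's path, leaving it standing upright on the table, and press the tap head fully home; then swing both cam arms down together, never having one nearly shut while the other is still up, until both lie flat along the coupler. Leave the glasses, the dish and the other, already locked tap where they are.

Things in the scene. Friction and masses are not known exactly. Their poses are not given: they have to be found in the camera images.
- coupler: Aluminium groove coupler, mouth up, fixed to the table. Origin: centre of its underside, on the table; z up. Round foot 110 mm across and 12 mm high, sloping to a 40 mm thick neck that is clear from 30 to 92 mm up; collar 48 mm across (ears 58 mm across y) up to the mouth at 122 mm. Its y axis is the line through the two cam arms, whose pivots (axes along its x) lie at y = +26 and -26 mm, 115 mm up. The tap's spout points along its -x.
- tap_head (a joint): Steel tap head (cap 42 mm across, 13 mm high, spout 82 mm out along the coupler's -x, 13 mm thick, nozzle 28 mm down from mid-spout), slides straight down into the coupler's mouth. Value in m: 0 = raised 12 mm, 0.012 = fully home, cap against the mouth (top of cap 135 mm above the table). Stays where left; takes about 5 N to push, limit stop at the end.
- tap_top (a point): Centre of the flat top of the tap head's cap; 135 mm above the table when home, 147 mm when fully raised.
- cam_left (a joint): Brass cam arm on the coupler's +y side, 80 mm long from its pivot, 14 mm wide, 8 mm thick, with a thin pull ring (look only, 24 mm) at its end. Value in rad: 0 = level, pointing outwards; negative = raised; 1.571 = shut, hanging straight down along the neck (limit stop; the two shut arms are 60 mm over their outer faces). Friction of 0.08 N m: stays where left. It starts raised 0.9 to 1.3 rad, leaning outwards; it goes down by swinging outwards and down.
- cam_right (a joint): The same cam arm on the coupler's -y side; same values.
- cam_left_tip (a point): End of the left cam arm, on its centre line, 80 mm from the pivot.
- cam_right_tip (a point): End of the right cam arm, likewise.
- candle_center (a point): Centre (half-way up, 40 mm) of the cream pillar candle, 70 mm across, 80 mm high, 0.28 kg, loose on the table about 115 mm from the coupler's axis under one of the cam arms (either side); the arm's swing is 14 mm wide about the coupler's y axis and needs the candle's centre more than 50 mm off that line, or 150 mm out along it.
- dish_center (a point): Centre (13 mm up) of a low white bowl, 72 mm across, 26 mm high, loose, on the coupler's other side; too low to hinder the arm. Leave it.
- tumbler_a_center (a point): Centre (37 mm up) of a clear glass tumbler, 62 mm across, 75 mm high, loose, standing near the coupler. Leave it.
- tumbler_b_center (a point): Centre (37 mm up) of a second such tumbler. Leave it.
- locked_tap: A second coupler with tap, same size and axes, fixed, its tap home (135 mm high) and both cam arms already shut. Nothing to do there.
Mind the look-alikes: they are no part of the job. Leave any red look-alike of the part that bears candle_center alone.

How it is judged (in metres and radians):
On the way, in this order (a step that is already met when the one before it is completed fails the run):
1. the candle stands upright clear of the cam arm's path and the tap head is fully home ((x of candle_center in the frame of coupler above 0.05 m or x of candle_center in the frame of coupler below -0.05 m or y of candle_center in the frame of coupler above 0.15 m or y of candle_center in the frame of coupler below -0.15 m) and value of joint tap_head above 0.0105 m and angle between candle_center's own z axis and vertical below 0.15 rad), for 0.2 s.
2. both cam arms are shut (value of joint each of cam_left, cam_right above 1.42 rad), for 0.2 s.
At the end, for the whole second after the job is handed in: Both cam arms shut to within about 9 degrees (joint above 1.42 rad), the tap head home to within 1.5 mm, the candle at rest upright on the table, its centre at least 50 mm to the side of the line through the two cam arms (or 150 mm out along it) (all of step 1 and all of step 2 and height (world z) of candle_center between 0.03 and 0.05 m and linear speed of candle below 0.02 m/s); the robot touches nothing.
It fails at once if one cam arm nearly shut (past 1.1 rad) while the other is still up (above level) ((value of joint cam_left above 1.1 rad and value of joint cam_right below 0 rad) or (value of joint cam_right above 1.1 rad and value of joint cam_left below 0 rad)).
It fails at once if a cam arm swung well down (past 0.8 rad) before the tap head is home (value of joint any of cam_left, cam_right above 0.8 rad and value of joint tap_head below 0.0095 m).
It fails at once if the candle is tipped (angle between candle_center's own z axis and vertical above 0.5 rad).
It fails at once if a glass or the dish is shifted by more than 30 mm or tipped (distance of any of tumbler_a_center, tumbler_b_center, dish_center from where it was at the start of the episode above 0.03 m or angle between any of tumbler_a_center, tumbler_b_center, dish_center's own z axis and vertical above 0.35 rad).
It also fails if it takes over 58 s, if anything falls off the work surface, if the arm or the gripper's body presses on something with over 40 N, if the wrist force passes 120 N, or if a joint passes its speed limit or range.

## Robot

A 6-joint arm with a two-finger parallel gripper is mounted at the origin on the work surface. World frame = base frame: x ahead of the robot, y to its left, z up, the work surface at z = 0. Lengths are in m, angles in degrees, forces in N, time in s.
With the tool pointing down it reaches from about 0.35 to 0.875 m from the base axis. Payload 4.2 kg.
Tool frame: the origin (TCP) lies on the centre line of the jaws, within the pads' length; the fingertips stand 19 mm ahead of it and the grasp point (between the pads) is the TCP; x points along the fingers, y is the direction in which the jaws open and shut, and the axes are right-handed (so a half turn about x gives the same grasp; the last joint's range is limited). The gripper opens to 87 mm and grips with 3 to 60 N. Pads are 19 mm wide; open, the fingers measure 117 mm over their backs; the gripper's body (75 mm by 190 mm) begins 51 mm behind the grasp point.
Start: joints at [-59.439, 22.042, 0.453, 0, -68.411, -14.817], TCP at [0.17, -0.602, 0.242] pointing down, gripper open.
Joint ranges: [-179.83, 179.83], [-69.29, 118.12], [-61.27, 80.66], [-181.25, 117.63], [-171.15, -9.14], [-177.46, 177.46]. Speed limits (degrees/s): [159.86, 159.86, 180, 180, 180, 180].

## Interface

Orientations are given as a 3x3 rotation matrix whose columns are the frame's x, y, z axes.
In Python, from station import r, viewer, job, spotter gives the robot as it stands.
- The arm moves only by the tool play_rows, never from a script. Its argument "commands" is a list of rows, each an object of numbers: "fingers": the gripper command: -1 is fully open, 1 is shut, values between are in proportion; "tx", "ty", "tz": the shift along the tool's x, y, z normalised to -1 to 1, where 1 is 750 mm; "ax", "ay", "az": the turn, a rotation vector about the tool's x, y, z normalised to -1 to 1, where 1 is pi rad. In form: [{"fingers": .., "tx": .., "ty": .., "tz": .., "ax": .., "ay": .., "az": ..}, ...]. A call has 1 to 5 rows; each row is the pose to reach, as a shift and turn from the pose commanded when the call began, along the tool's axes at that moment, turning the shorter way round; what a row does not reach only later rows make up. A row lasts 1/12 s, in which the tool goes at most 41.7 mm and 7.16 degrees, less where a joint would pass 70% of its speed; a pose out of reach is approached as far as the arm can. A call with a number of a shift or a turn outside -1 to 1 is refused whole. A call with a gripper value outside its range is refused whole. The fingers move at their own pace and stop on an object; the grip force is fixed at half the most. Time passes only in rows, so rows that repeat a pose let the fingers close. It gives the time, the measured TCP pose, the force and the opening at its end, in the units of the state.
- r.sense(): the state, without advancing time (a new reading comes with each control period).
- viewer.capture(name): name is "scene" or "top"; returns a dict with "image" (400x640x3 uint8, red, green, blue), "fx", "fy", "cx", "cy" (pixels), "R" (3x3) and "t" (3): a world point X has camera coordinates R X + t. Camera axes: x right, y down, z forward; pixel columns grow to the right and rows downward; lengths in m; the calibration is good to about 2 mm. A picture is of the moment at which its call begins. There is no depth.
- job.finish_job(): hands the job in, once; it reports no verdict.
Trained networks look in a picture, given as the dict that the camera call returned (one of the last four; its "shot" number tells which), for a name from the list of things; names that differ only in an ending like _2 or _b are one class to them, and where a whole thing is asked for, a point or a joint stands for the part that bears it (a point fixed in the world has none). Each returns a list of dicts, best first, with "score" (0 to 1); they miss things now and then, are a little off and sometimes report something else, mostly with a low value. They report only what shows in the picture. A call takes as long as a camera call. They do not tell look-alikes from the thing itself.
- spotter.find_in(name, picture): "uv" ([column, row] in pixels, amid what is visible of it).
- spotter.silhouettes(name, picture): "region" (400x640 bool, what is visible of it) and "uv" ([column, row] in pixels, amid what is visible of it).
The state is a dict: "time_s": time; "joints": joint angles; "joint_velocities": joint speeds; "effort": joint torques, N m; "tcp_pos": TCP position; "ee_rot": TCP orientation; "wrist_force": force on the tool from outside, world axes, zero at the start; "moment": the same for the moment, N m; "gripper_width": opening from 0.0 (shut) to 1.0 (fully open).
Only numpy, scipy, OpenCV 4.12 (cv2) and the standard library are available. Lean on these libraries where they do the work, as an engineer would, in place of code of your own. Each camera call takes 0.05 s, during which the arm holds its last target. There are 200 camera calls.

## Working session

There is one attempt and no reset: what is moved stays moved. The work goes in short steps, Python scripts to look and compute and a tool call to move; the robot and the scene stay as the last step left them, time stands still between calls to the robot, and variables do not carry over. Pictures are saved under pics/ and viewed, about 8 in all and at most 12, crops included, and the job is handed in when it is done.

Besides the shell and the picture viewer there is one more tool, called after "Request:" as a command line: name --argument value ..., lists and objects as JSON in quotes. play_rows: Moves the arm, as the interface text tells. Its arguments: {"type":"object","properties":{"commands":{"type":"array"}},"required":["commands"]}

```bash
ls; mkdir -p pics
python3 - <<'E'
from station import r, viewer, job, spotter
import cv2,json,pickle
s=r.sense(); print(s['time_s'],s['tcp_pos'],s['ee_rot'],s['wrist_force'],s['gripper_width'])
names=["coupler","tap_head","tap_top","cam_left","cam_right","cam_left_tip","cam_right_tip","candle_center","dish_center","tumbler_a_center","locked_tap"]
for c in ["scene","top"]:
    p=viewer.capture(c); pickle.dump(p,open(c+'.pkl','wb'))
    cv2.imwrite(f'pics/{c}0.png',p['image'][:,:,::-1])
    print(c,p['fx'],p['cx'],p['cy'],p['R'],p['t'])
    for n in names:
        try: print(n,[( [round(float(x)) for x in d['uv']],round(d['score'],2)) for d in spotter.find_in(n,p)])
        except Exception as e: print(n,e)
E
```

```text
pics
0.0 [ 0.16945537 -0.60099298  0.24048828] [[-6.36381900e-04 -2.71160602e-01  9.62533908e-01]
 [ 2.05760963e-03  9.62531710e-01  2.71161343e-01]
 [-9.99997681e-01  2.15308121e-03 -5.45950915e-05]] [ 0.42705643  0.06614111 -0.27259266] 0.9991329287919763
scene 445.09550948384583 317.0579879901714 205.77231297837258 [[ 0.08364065  0.99638211 -0.01506434]
 [ 0.81676616 -0.07720767 -0.57177969]
 [-0.57087413  0.03551998 -0.82026889]] [-0.00875767 -0.36422598  1.66769574]
coupler [([259, 219], 0.9)]
tap_head [([253, 201], 0.56), ([226, 242], 0.23)]
tap_top []
cam_left [([270, 188], 0.7)]
cam_right [([241, 204], 0.47)]
cam_left_tip []
cam_right_tip [([242, 205], 0.45)]
candle_center [([277, 263], 0.89), ([348, 166], 0.79), ([296, 204], 0.6)]
dish_center [([226, 244], 0.88)]
tumbler_a_center [([312, 241], 0.97)]
locked_tap [([390, 216], 0.82), ([267, 192], 0.64)]
top 360.9326842169968 314.71946503572036 193.3503563537045 [[-3.78325731e-02 -9.99283691e-01  8.95462801e-04]
 [-9.76843359e-01  3.67941186e-02 -2.10768224e-01]
 [ 2.10584301e-01 -8.84863114e-03 -9.77535653e-01]] [-0.00576981  0.52443704  0.83153815]
coupler [([391, 199], 0.6), ([417, 176], 0.19)]
tap_head [([404, 193], 0.67)]
tap_top [([401, 193], 0.7)]
cam_left []
cam_right [([419, 176], 0.65)]
cam_left_tip []
cam_right_tip [([420, 179], 0.55), ([459, 233], 0.28)]
candle_center [([364, 142], 0.83), ([408, 291], 0.76), ([274, 274], 0.7), ([341, 216], 0.55), ([380, 198], 0.46), ([418, 178], 0.42)]
dish_center [([425, 182], 0.78), ([380, 203], 0.63)]
tumbler_a_center [([319, 161], 0.84)]
locked_tap []
```

Run:
```python
import cv2,numpy as np
a=cv2.imread('pics/scene0.png')[140:310,190:430]; b=cv2.imread('pics/top0.png')[100:320,240:500]
cv2.imwrite('pics/a.png',cv2.resize(a,None,fx=3.3,fy=3.3,interpolation=cv2.INTER_CUBIC))
cv2.imwrite('pics/b.png',cv2.resize(b,None,fx=2.7,fy=2.7,interpolation=cv2.INTER_CUBIC))
```

```text
(no output)
```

View pics/a.png

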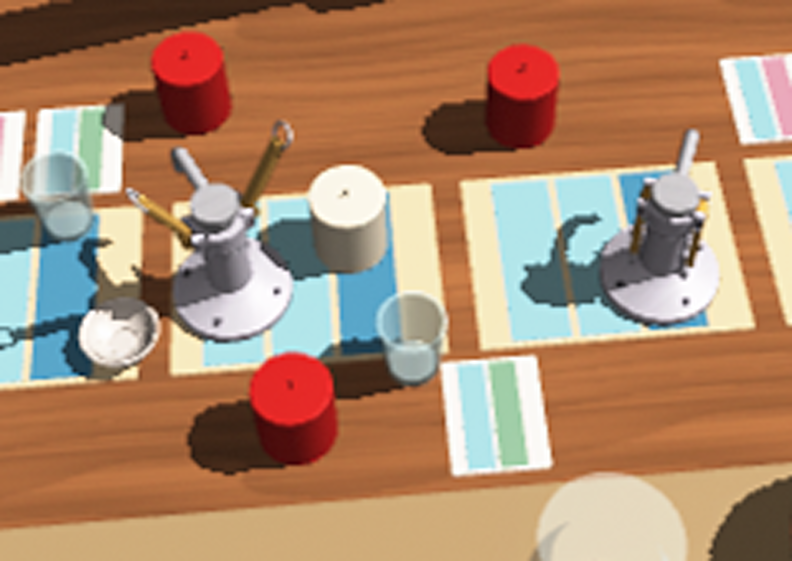

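View pics/b.png

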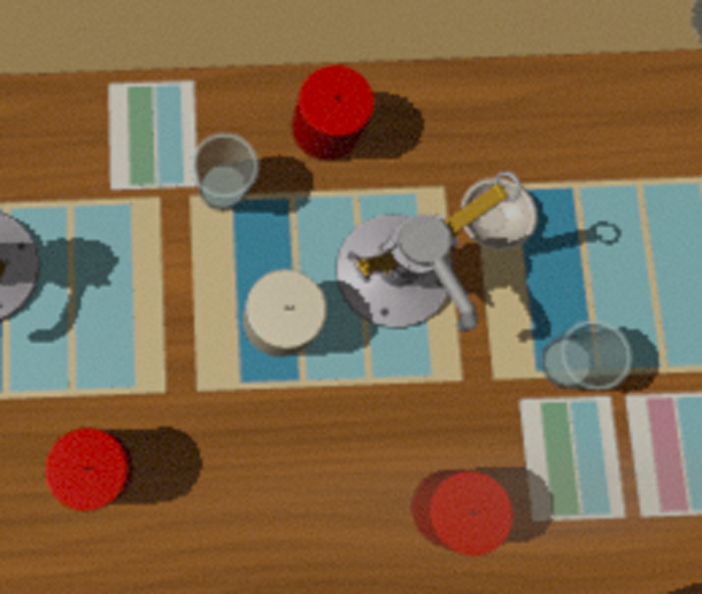

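The job's candle is the cream one, top full-image ~(347,214), scene ~(295,205). Look-alikes are the three reds: top (364,142), (408,291) and (274,274). The tap with its arms up is at scene (256,201), top (397,189). The locked one is at scene (393,216). Next I fit the coupler pose, candle and arm angles from both views.

```bash
cat > h.py <<'E'
import numpy as np,pickle
from scipy.optimize import least_squares
def proj(p,X):
    c=p['R']@np.asarray(X,float)+p['t']; return np.array([p['fx']*c[0]/c[2]+p['cx'],p['fy']*c[1]/c[2]+p['cy']])
def ray(p,uv,z):
    d=p['R'].T@np.array([(uv[0]-p['cx'])/p['fx'],(uv[1]-p['cy'])/p['fy'],1]); o=-p['R'].T@p['t']
    return o+d*(z-o[2])/d[2]
E
python3 - <<'E'
from h import *
S,T=[pickle.load(open(c+'.pkl','rb')) for c in('scene','top')]
fs=lambda u,v:np.array([190+u/3.3,140+v/3.3]); ft=lambda u,v:np.array([240+u/2.7,100+v/2.7])
cp=lambda q,l:np.array([q[0],q[1],0])+np.array([[np.cos(q[2]),-np.sin(q[2]),0],[np.sin(q[2]),np.cos(q[2]),0],[0,0,1]])@np.array(l)
def tip(q,s,a,L=.08): return cp(q,[0,s*(.026+L*np.cos(a)),.115-L*np.sin(a)])
def res(q):
    r=[]
    top=cp(q,[0,0,.135+q[3]]); sp=cp(q,[-.082,0,.1285+q[3]])
    r+=[proj(S,top)-fs(217,200),proj(T,top)-ft(424,240)]
    r+=[.5*(proj(S,sp)-fs(178,155)),.5*(proj(T,sp)-ft(468,318))]
    r+=[proj(S,tip(q,1,q[4],.092))-fs(283,133)]
    r+=[proj(S,tip(q,-1,q[5],.092))-fs(131,195),proj(T,tip(q,-1,q[5],.092))-ft(508,185)]
    r+=[proj(T,cp(q,[0,0,.006]))-ft(395,270)]
    return np.concatenate(r)
g=ray(T,ft(395,270),.006)
f=least_squares(res,[g[0],g[1],.5,.006,-1.1,-1.0],loss='soft_l1')
q=f.x; print(np.round(q,4)); print(np.round(f.fun,1))
print('tips',np.round([tip(q,1,q[4]),tip(q,-1,q[5])],3))
print('cands',ray(S,fs(345,193),.08).round(4),ray(T,ft(288,308),.08).round(4), 'base fit',ray(S,fs(347,230),.03).round(4))
inv=lambda X:(np.array([[np.cos(q[2]),np.sin(q[2])],[-np.sin(q[2]),np.cos(q[2])]])@(np.array(X)[:2]-q[:2])).round(4)
c=(ray(S,fs(345,193),.08)+ray(T,ft(288,308),.08))/2; print('candle in coupler',inv(c))
for n,uv,z in[('redA',ft(337,98),.08),('redB',ft(87,468),.08),('redC',ft(471,513),.08),('tumA',ft(226,163),.075),('tumB',ft(597,355),.075),('dish',ft(500,213),.02),('lock',ft(-5,265),.006)]:
    X=ray(T,uv,z); print(n,X.round(3),inv(X))
np.save('q.npy',q)
E
```

```text
[ 0.5106 -0.2073  0.4318  0.0057 -1.0626 -1.1492]
[-0.8  1.  -0.5 -0.7 -0.3 -1.9  0.5  1.7 -0.  -0.7  0.8 -0.3  1.2 -0.1
 -1.3 -0.2]
tips [[ 0.483 -0.148  0.185]
 [ 0.535 -0.261  0.188]]
cands [ 0.4661 -0.0968  0.08  ] [ 0.4658 -0.0988  0.08  ] base fit [ 0.4725 -0.0981  0.03  ]
candle in coupler [0.0053 0.1182]
redA [ 0.658 -0.155  0.08 ] [ 0.1562 -0.014 ]
redB [0.336 0.079 0.08 ] [-0.0391  0.3328]
redC [ 0.287 -0.242  0.08 ] [-0.2178  0.062 ]
tumA [ 0.602 -0.051  0.075] [0.1483 0.1043]
tumB [ 0.415 -0.366  0.075] [-0.1531 -0.1041]
dish [ 0.559 -0.313  0.02 ] [-0.     -0.1158]
lock [0.529 0.173 0.006] [0.1761 0.3374]
```

```bash
cat >> h.py <<'E'
from scipy.spatial.transform import Rotation as Ro
q=np.load('q.npy')
def C(x,y,z): c,s=np.cos(q[2]),np.sin(q[2]); return np.array([q[0]+c*x-s*y,q[1]+s*x+c*y,z])
def rot(yawdeg,tilt=0):  # tool y at coupler-yaw + yawdeg; tilt = finger lean about tool y
    a=q[2]+np.radians(yawdeg); y=np.array([np.cos(a),np.sin(a),0]); x=np.array([0,0,-1.]); z=np.cross(x,y)
    return np.c_[x,y,z]@Ro.from_euler('y',tilt,degrees=True).as_matrix()
def go(s,P,R):
    p,E=np.array(s['tcp_pos']),np.array(s['ee_rot'])
    d=E.T@(P-p)/.75; a=Ro.from_matrix(E.T@R).as_rotvec()/np.pi
    print('tx %.4f ty %.4f tz %.4f ax %.4f ay %.4f az %.4f'%(*d,*a),'mm',round(float(np.linalg.norm(P-p))*1e3,1),'deg',round(float(np.linalg.norm(a))*180,1),'rows %.1f'%max(np.linalg.norm(P-p)/.0417,np.linalg.norm(a)*180/7.16))
def st(s): print('t',round(s['time_s'],2),'pos',np.round(s['tcp_pos'],4),'F',np.round(s['wrist_force'],1),'w',round(s['gripper_width'],3),'j',np.round(s['joints'],0),'cpl',np.round(np.linalg.inv(np.c_[C(1,0,0)-C(0,0,0),C(0,1,0)-C(0,0,0),[0,0,1]])@(np.array(s['tcp_pos'])-C(0,0,0)),4))
E
python3 - <<'E'
from h import *
from station import r
s=r.sense()
for t in(15,-15):
    R=rot(180,t); print(t,R.T[0]@(C(0,1,0)-C(0,0,0)))
E
cat > m.sh <<'E'
python3 -c "
from h import *
from station import r
s=r.sense(); st(s)
$1"
E
bash m.sh "go(s,C(0.005,0.130,0.25),rot(180,15)); go(s,C(0.005,0.130,0.25),rot(180,-15))"
```

```text
15 -0.25881904510252074
-15 0.25881904510252074
t 1.2 pos [ 0.1696 -0.6015  0.2415] F [ 0.5 -1.   0.4] w 1.003 j [-59.  22.   0.  -0. -68. -15.] cpl [-0.4746 -0.2153  0.2415]
tx -0.0112 ty 0.5548 tz 0.5597 ax -0.5465 ay 0.0615 az -0.0719 mm 591.1 deg 99.8 rows 14.2
tx -0.0112 ty 0.5548 tz 0.5597 ax -0.5465 ay -0.0614 az 0.0719 mm 591.1 deg 99.8 rows 14.2
```

Request:
play_rows --commands '[{"fingers":-1,"tx":-0.011,"ty":0.555,"tz":0.56,"ax":-0.5465,"ay":0.0615,"az":-0.072},{"fingers":-1,"tx":-0.011,"ty":0.555,"tz":0.56,"ax":-0.5465,"ay":0.0615,"az":-0.072},{"fingers":-1,"tx":-0.011,"ty":0.555,"tz":0.56,"ax":-0.5465,"ay":0.0615,"az":-0.072},{"fingers":-1,"tx":-0.011,"ty":0.555,"tz":0.56,"ax":-0.5465,"ay":0.0615,"az":-0.072},{"fingers":-1,"tx":-0.011,"ty":0.555,"tz":0.56,"ax":-0.5465,"ay":0.0615,"az":-0.072}]'

```text
time_s: 1.62
tcp_pos: [0.2727, -0.4187, 0.2446]
ee_rot: [[-0.012, -0.782, 0.624], [-0.105, 0.621, 0.777], [-0.994, -0.056, -0.09]]
wrist_force: [1.1, 0.2, 0.1]
gripper_width: 1.0
```

```bash
bash m.sh "go(s,C(0.005,0.130,0.25),rot(180,15))"
```

```text
t 1.62 pos [ 0.2727 -0.4187  0.2446] F [1.1 0.2 0.1] w 1.0 j [-35.   7. -22.   6. -58.  -7.] cpl [-0.3045 -0.0925  0.2446]
tx -0.0569 ty 0.0783 tz 0.4990 ax -0.3487 ay 0.0390 az -0.0457 mm 381.2 deg 63.7 rows 9.1
```

Request:
play_rows --commands '[{"fingers":-1,"tx":-0.057,"ty":0.078,"tz":0.499,"ax":-0.349,"ay":0.039,"az":-0.046},{"fingers":-1,"tx":-0.057,"ty":0.078,"tz":0.499,"ax":-0.349,"ay":0.039,"az":-0.046},{"fingers":-1,"tx":-0.057,"ty":0.078,"tz":0.499,"ax":-0.349,"ay":0.039,"az":-0.046},{"fingers":-1,"tx":-0.057,"ty":0.078,"tz":0.499,"ax":-0.349,"ay":0.039,"az":-0.046},{"fingers":-1,"tx":-0.057,"ty":0.078,"tz":0.499,"ax":-0.349,"ay":0.039,"az":-0.046}]'

```text
time_s: 2.03
tcp_pos: [0.3767, -0.2378, 0.2483]
ee_rot: [[0.039, -0.998, 0.058], [-0.196, 0.049, 0.979], [-0.98, -0.05, -0.193]]
wrist_force: [0.8, 0.3, 0.1]
gripper_width: 1.003
```

```bash
bash m.sh "go(s,C(0.005,0.130,0.2),rot(180,15))"
```

```text
t 2.03 pos [ 0.3767 -0.2378  0.2483] F [0.8 0.3 0.1] w 1.003 j [ -4.   0. -32.  14. -55.  -7.] cpl [-0.1344  0.0284  0.2483]
tx 0.0282 ty -0.0988 tz 0.2156 ax -0.1525 ay 0.0170 az -0.0195 mm 179.1 deg 27.8 rows 4.3
```

Request:
play_rows --commands '[{"fingers":-1,"tx":0.028,"ty":-0.099,"tz":0.2155,"ax":-0.1525,"ay":0.017,"az":-0.0195},{"fingers":-1,"tx":0.028,"ty":-0.099,"tz":0.2155,"ax":-0.1525,"ay":0.017,"az":-0.0195},{"fingers":-1,"tx":0.028,"ty":-0.099,"tz":0.2155,"ax":-0.1525,"ay":0.017,"az":-0.0195},{"fingers":-1,"tx":0.028,"ty":-0.099,"tz":0.2155,"ax":-0.1525,"ay":0.017,"az":-0.0195},{"fingers":-1,"tx":0.028,"ty":-0.099,"tz":0.2155,"ax":-0.1525,"ay":0.017,"az":-0.0195}]'

```text
time_s: 2.45
tcp_pos: [0.4628, -0.086, 0.1987]
ee_rot: [[0.108, -0.907, -0.407], [-0.234, -0.421, 0.876], [-0.966, 0.001, -0.258]]
wrist_force: [-0.7, -0.1, 0.0]
gripper_width: 0.999
```

```bash
bash m.sh "
print(np.round(s['ee_rot'],3))
go(s,C(0.005,0.118,0.055),rot(180,15)); go(s,C(0.005,0.125,0.12),rot(180,15))
from station import viewer
import cv2
p=viewer.capture('scene'); i=p['image'].copy()
for X in [C(.005,.118,.08),C(.005,.118,0),s['tcp_pos'],np.array(s['tcp_pos'])+.019*np.array(s['ee_rot'])[:,0]]:
    u=proj(p,X); cv2.circle(i,(int(round(u[0])),int(round(u[1]))),1,(255,0,255),-1)
cv2.imwrite('pics/c.png',cv2.resize(i[60:300,190:400],None,fx=2.5,fy=2.5,interpolation=cv2.INTER_CUBIC)[:,:,::-1])
"
```

```text
t 2.45 pos [ 0.4628 -0.086   0.1987] F [-0.7 -0.1  0. ] w 0.999 j [ 18.   6. -37.  20. -47.  -7.] cpl [0.0074 0.1302 0.1987]
[[ 0.108 -0.907 -0.407]
 [-0.234 -0.421  0.876]
 [-0.966  0.001 -0.258]]
tx 0.1894 ty 0.0030 tz 0.0337 ax 0.0010 ay 0.0003 az -0.0001 mm 144.3 deg 0.2 rows 3.5
tx 0.1032 ty 0.0031 tz 0.0204 ax 0.0010 ay 0.0003 az -0.0001 mm 78.9 deg 0.2 rows 1.9
```

View pics/c.png

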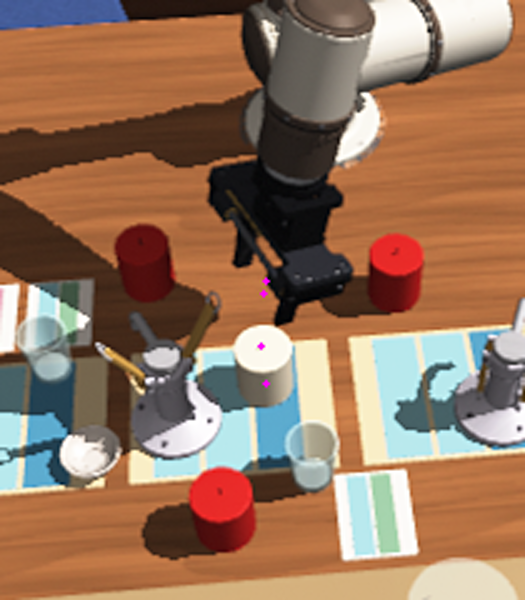

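Request:
play_rows --commands '[{"fingers":-1,"tx":0.103,"ty":0.003,"tz":0.02},{"fingers":-1,"tx":0.103,"ty":0.003,"tz":0.02},{"fingers":-1,"tx":0.15,"ty":0.003,"tz":0.027},{"fingers":-1,"tx":0.189,"ty":0.003,"tz":0.034},{"fingers":-1,"tx":0.189,"ty":0.003,"tz":0.034}]'

```text
$.commands[0]: bad value
```

Request:
play_rows --commands '[{"fingers":0.5},{"fingers":0.5},{"fingers":0.5},{"fingers":0.5},{"fingers":0.5}]'

```text
$.commands[0]: bad value
```

```bash
bash m.sh "go(s,np.array(s['tcp_pos'])+[0,0,.012],rot(180,15)); go(s,C(-.08,.125,.067),rot(180,15))"
```

```text
t 2.5 pos [ 0.4631 -0.0861  0.1986] F [1.4 0.6 0.3] w 0.999 j [ 18.   6. -37.  20. -47.  -7.] cpl [0.0076 0.1299 0.1986]
tx -0.0155 ty 0.0000 tz -0.0041 ax -0.0000 ay 0.0005 az -0.0004 mm 12.0 deg 0.1 rows 0.3
tx 0.1714 ty 0.1166 tz 0.0388 ax -0.0000 ay 0.0005 az -0.0004 mm 158.2 deg 0.1 rows 3.8
```

All fields are required.

Request:
play_rows --commands '[{"fingers":-1,"tx":0.103,"ty":0.003,"tz":0.02,"ax":0,"ay":0,"az":0},{"fingers":-1,"tx":0.103,"ty":0.003,"tz":0.02,"ax":0,"ay":0,"az":0},{"fingers":-1,"tx":0.15,"ty":0.003,"tz":0.027,"ax":0,"ay":0,"az":0},{"fingers":-1,"tx":0.189,"ty":0.003,"tz":0.034,"ax":0,"ay":0,"az":0},{"fingers":-1,"tx":0.189,"ty":0.003,"tz":0.034,"ax":0,"ay":0,"az":0}]'

```text
time_s: 2.92
tcp_pos: [0.4598, -0.1031, 0.0516]
ee_rot: [[0.095, -0.911, -0.402], [-0.237, -0.413, 0.879], [-0.967, 0.012, -0.255]]
wrist_force: [0.1, -1.1, -1.2]
gripper_width: 0.999
```

Request:
play_rows --commands '[{"fingers":0.3,"tx":0,"ty":0,"tz":0,"ax":0,"ay":0,"az":0},{"fingers":0.3,"tx":0,"ty":0,"tz":0,"ax":0,"ay":0,"az":0},{"fingers":0.3,"tx":0,"ty":0,"tz":0,"ax":0,"ay":0,"az":0},{"fingers":0.3,"tx":0,"ty":0,"tz":0,"ax":0,"ay":0,"az":0},{"fingers":0.3,"tx":0,"ty":0,"tz":0,"ax":0,"ay":0,"az":0}]'

```text
time_s: 3.33
tcp_pos: [0.4663, -0.1006, 0.0585]
ee_rot: [[0.112, -0.911, -0.398], [-0.234, -0.413, 0.88], [-0.966, -0.005, -0.259]]
wrist_force: [0.6, 1.5, 5.0]
gripper_width: 0.798
```

```bash
bash m.sh "go(s,np.array(s['tcp_pos'])+[0,0,.012],rot(180,15)); go(s,C(-.08,.125,s['tcp_pos'][2]+.012),rot(180,15)); go(s,C(-.08,.125,s['tcp_pos'][2]+.001),rot(180,15))"
```

```text
t 3.33 pos [ 0.4663 -0.1006  0.0585] F [0.6 1.5 5. ] w 0.798 j [ 11.  18. -53.  44. -21. -28.] cpl [0.0044 0.1154 0.0585]
tx -0.0155 ty -0.0001 tz -0.0041 ax -0.0021 ay -0.0000 az 0.0011 mm 12.0 deg 0.4 rows 0.3
tx -0.0192 ty 0.1125 tz 0.0074 ax -0.0021 ay -0.0000 az 0.0011 mm 85.8 deg 0.4 rows 2.1
tx -0.0050 ty 0.1126 tz 0.0112 ax -0.0021 ay -0.0000 az 0.0011 mm 85.0 deg 0.4 rows 2.0
```

```bash
bash m.sh "E=np.array(s['ee_rot']);go(s,np.array(s['tcp_pos'])+[0,0,.008],E); go(s,C(0.003,.148,s['tcp_pos'][2]+.008),E);go(s,C(0.002,.182,s['tcp_pos'][2]+.008),E)"
```

```text
t 3.33 pos [ 0.4663 -0.1006  0.0585] F [0.6 1.5 5. ] w 0.798 j [ 11.  18. -53.  44. -21. -28.] cpl [0.0044 0.1154 0.0585]
tx -0.0103 ty -0.0001 tz -0.0028 ax 0.0000 ay 0.0000 az 0.0000 mm 8.0 deg 0.0 rows 0.2
tx -0.0215 ty 0.0021 tz 0.0392 ax 0.0000 ay 0.0000 az 0.0000 mm 33.6 deg 0.0 rows 0.8
tx -0.0333 ty 0.0037 tz 0.0829 ax 0.0000 ay 0.0000 az 0.0000 mm 67.1 deg 0.0 rows 1.6
```

Request:
play_rows --commands '[{"fingers":0.3,"tx":-0.0105,"ty":0,"tz":-0.003,"ax":0,"ay":0,"az":0},{"fingers":0.3,"tx":-0.0105,"ty":0,"tz":-0.003,"ax":0,"ay":0,"az":0},{"fingers":0.3,"tx":-0.0135,"ty":0.001,"tz":0.009,"ax":0,"ay":0,"az":0},{"fingers":0.3,"tx":-0.017,"ty":0.0015,"tz":0.022,"ax":0,"ay":0,"az":0},{"fingers":0.3,"tx":-0.017,"ty":0.0015,"tz":0.022,"ax":0,"ay":0,"az":0}]'

```text
time_s: 3.75
tcp_pos: [0.4535, -0.0833, 0.0638]
ee_rot: [[0.105, -0.91, -0.401], [-0.234, -0.414, 0.879], [-0.966, 0.002, -0.257]]
wrist_force: [0.3, 0.2, -3.1]
gripper_width: 0.798
```

```bash
bash m.sh "E=np.array(s['ee_rot']);print(np.round(E,3));go(s,C(0.003,.148,.0665),rot(180,15));go(s,C(0.002,.182,.0665),rot(180,15))"
```

```text
t 3.75 pos [ 0.4535 -0.0833  0.0638] F [ 0.3  0.2 -3.1] w 0.798 j [ 14.  17. -53.  41. -23. -28.] cpl [1.000e-04 1.365e-01 6.380e-02]
[[ 0.105 -0.91  -0.401]
 [-0.234 -0.414  0.879]
 [-0.966  0.002 -0.257]]
tx -0.0074 ty -0.0038 tz 0.0138 ax -0.0013 ay 0.0007 az -0.0010 mm 12.1 deg 0.3 rows 0.3
tx -0.0191 ty -0.0023 tz 0.0577 ax -0.0013 ay 0.0007 az -0.0010 mm 45.6 deg 0.3 rows 1.1
```

Request:
play_rows --commands '[{"fingers":0.3,"tx":-0.0055,"ty":0,"tz":0.016,"ax":0,"ay":0,"az":0},{"fingers":0.3,"tx":-0.011,"ty":0,"tz":0.032,"ax":0,"ay":0,"az":0},{"fingers":0.3,"tx":-0.017,"ty":0,"tz":0.048,"ax":0,"ay":0,"az":0},{"fingers":0.3,"tx":-0.019,"ty":0,"tz":0.058,"ax":0,"ay":0,"az":0},{"fingers":0.3,"tx":-0.019,"ty":0,"tz":0.058,"ax":0,"ay":0,"az":0}]'

```text
time_s: 4.17
tcp_pos: [0.4356, -0.0416, 0.0666]
ee_rot: [[0.106, -0.91, -0.401], [-0.234, -0.415, 0.879], [-0.966, 0.001, -0.257]]
wrist_force: [0.5, -0.4, -2.0]
gripper_width: 0.798
```

```bash
bash m.sh "E=np.array(s['ee_rot']);print(np.round(E,3));p=np.array(s['tcp_pos']);
for z in(.061,.0585,.0575):go(s,[p[0],p[1],z],E)"
```

```text
t 4.17 pos [ 0.4356 -0.0416  0.0666] F [ 0.5 -0.4 -2. ] w 0.798 j [ 22.  15. -55.  39. -24. -33.] cpl [0.0012 0.1819 0.0666]
[[ 0.106 -0.91  -0.401]
 [-0.234 -0.415  0.879]
 [-0.966  0.001 -0.257]]
tx 0.0072 ty -0.0000 tz 0.0019 ax 0.0000 ay 0.0000 az 0.0000 mm 5.6 deg 0.0 rows 0.1
tx 0.0104 ty -0.0000 tz 0.0028 ax 0.0000 ay 0.0000 az 0.0000 mm 8.1 deg 0.0 rows 0.2
tx 0.0117 ty -0.0000 tz 0.0031 ax 0.0000 ay 0.0000 az 0.0000 mm 9.1 deg 0.0 rows 0.2
```

Request:
play_rows --commands '[{"fingers":0.3,"tx":0.004,"ty":0,"tz":0.001,"ax":0,"ay":0,"az":0},{"fingers":0.3,"tx":0.0072,"ty":0,"tz":0.0019,"ax":0,"ay":0,"az":0},{"fingers":0.3,"tx":0.009,"ty":0,"tz":0.0024,"ax":0,"ay":0,"az":0},{"fingers":0.3,"tx":0.0108,"ty":0,"tz":0.0028,"ax":0,"ay":0,"az":0},{"fingers":0.3,"tx":0.0108,"ty":0,"tz":0.0028,"ax":0,"ay":0,"az":0}]'

```text
time_s: 4.58
tcp_pos: [0.4361, -0.0434, 0.0585]
ee_rot: [[0.105, -0.911, -0.398], [-0.235, -0.412, 0.88], [-0.966, 0.001, -0.258]]
wrist_force: [-1.8, -0.1, 1.0]
gripper_width: 0.799
```

Request:
play_rows --commands '[{"fingers":-0.3,"tx":0,"ty":0,"tz":0,"ax":0,"ay":0,"az":0},{"fingers":-1,"tx":0,"ty":0,"tz":0,"ax":0,"ay":0,"az":0},{"fingers":-1,"tx":0,"ty":0,"tz":0,"ax":0,"ay":0,"az":0},{"fingers":-1,"tx":0,"ty":0,"tz":0,"ax":0,"ay":0,"az":0},{"fingers":-1,"tx":-0.03,"ty":0,"tz":0,"ax":0,"ay":0,"az":0}]'

```text
time_s: 5.0
tcp_pos: [0.4313, -0.0394, 0.0778]
ee_rot: [[0.098, -0.911, -0.4], [-0.238, -0.411, 0.88], [-0.966, 0.009, -0.257]]
wrist_force: [1.4, -1.0, 1.5]
gripper_width: 0.974
```

Request:
play_rows --commands '[{"fingers":-1,"tx":-0.05,"ty":0,"tz":0,"ax":0,"ay":0,"az":0},{"fingers":-1,"tx":-0.1,"ty":0,"tz":0,"ax":0,"ay":0,"az":0},{"fingers":-1,"tx":-0.15,"ty":0,"tz":0,"ax":0,"ay":0,"az":0},{"fingers":-1,"tx":-0.2,"ty":0,"tz":0,"ax":0,"ay":0,"az":0},{"fingers":0,"tx":-0.24,"ty":0,"tz":0,"ax":0,"ay":0,"az":0}]'

```text
time_s: 5.42
tcp_pos: [0.415, 0.0058, 0.2572]
ee_rot: [[0.109, -0.91, -0.399], [-0.232, -0.414, 0.88], [-0.967, -0.003, -0.256]]
wrist_force: [1.5, 0.9, -0.8]
gripper_width: 0.97
```

```bash
bash m.sh "go(s,C(0,0.08,.27),rot(90,0));go(s,C(0,0,.24),rot(90,0))
from station import viewer
import cv2
for c in('top','scene'):
    p=viewer.capture(c); pickle.dump(p,open(c+'1.pkl','wb'));cv2.imwrite('pics/'+c+'1.png',p['image'][:,:,::-1])
"
python3 -c "
import cv2,numpy as np
a=cv2.imread('pics/scene1.png')[140:300,200:360];b=cv2.imread('pics/top1.png')[100:260,290:450]
cv2.imwrite('pics/d.png',cv2.resize(np.hstack([a,b]),None,fx=2.5,fy=2.5,interpolation=2))"
```

```text
t 5.42 pos [0.415  0.0058 0.2572] F [ 1.5  0.9 -0.8] w 0.97 j [ 34.  -2. -35.  17. -60. -18.] cpl [0.0024 0.2336 0.2572]
tx 0.0360 ty 0.0020 tz -0.2023 ax 0.4951 ay -0.0641 az 0.0654 mm 154.1 deg 90.6 rows 12.7
tx 0.1020 ty 0.0016 tz -0.2952 ax 0.4951 ay -0.0641 az 0.0654 mm 234.2 deg 90.6 rows 12.7
```

View pics/d.png

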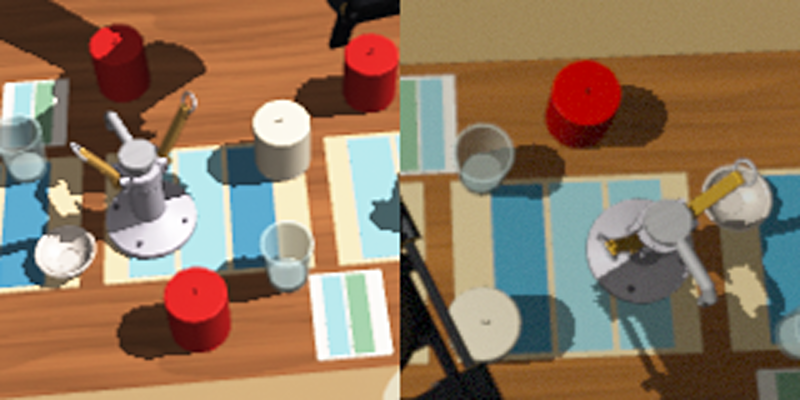

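Candle stands upright at its new spot: scene ~(313,190), top ~(325,229). Everything else is unmoved. Now I go over the cap with the jaws along the coupler's y.

Request:
play_rows --commands '[{"fingers":1,"tx":0.036,"ty":0.002,"tz":-0.202,"ax":0.495,"ay":-0.064,"az":0.065},{"fingers":1,"tx":0.036,"ty":0.002,"tz":-0.202,"ax":0.495,"ay":-0.064,"az":0.065},{"fingers":1,"tx":0.036,"ty":0.002,"tz":-0.202,"ax":0.495,"ay":-0.064,"az":0.065},{"fingers":1,"tx":0.036,"ty":0.002,"tz":-0.202,"ax":0.495,"ay":-0.064,"az":0.065},{"fingers":1,"tx":0.036,"ty":0.002,"tz":-0.202,"ax":0.495,"ay":-0.064,"az":0.065}]'

```text
time_s: 5.93
tcp_pos: [0.4779, -0.139, 0.2659]
ee_rot: [[0.016, -0.978, 0.207], [-0.168, 0.202, 0.965], [-0.986, -0.05, -0.161]]
wrist_force: [0.1, -0.4, -0.1]
gripper_width: 0.542
```

```bash
bash m.sh "go(s,C(0,0,.26),rot(90,0))
S,T=[pickle.load(open(c+'1.pkl','rb')) for c in('scene','top')]
inv=lambda X:Ro.from_euler('z',-q[2]).apply(X-C(0,0,0)).round(4)
print(inv(ray(S,(312.8,187),.08)),inv(ray(T,(324.8,229),.08)),'cap',inv(ray(T,(397.2,190),.141)))
"
```

```text
t 5.93 pos [ 0.4779 -0.139   0.2659] F [ 0.1 -0.4 -0.1] w 0.542 j [  8.   7. -21.  11. -63. -25.] cpl [-0.001   0.0758  0.2659]
tx 0.0238 ty -0.0606 tz -0.0777 ax 0.2958 ay -0.0402 az 0.0388 mm 76.0 deg 54.2 rows 7.6
[-0.0043  0.1874  0.08  ] [-0.0033  0.1795  0.08  ] cap [-0.0043  0.001   0.141 ]
```

Request:
play_rows --commands '[{"fingers":1,"tx":0.024,"ty":-0.061,"tz":-0.078,"ax":0.296,"ay":-0.04,"az":0.039},{"fingers":1,"tx":0.024,"ty":-0.061,"tz":-0.078,"ax":0.296,"ay":-0.04,"az":0.039},{"fingers":1,"tx":0.024,"ty":-0.061,"tz":-0.078,"ax":0.296,"ay":-0.04,"az":0.039},{"fingers":1,"tx":0.024,"ty":-0.061,"tz":-0.078,"ax":0.296,"ay":-0.04,"az":0.039},{"fingers":1,"tx":0.024,"ty":-0.061,"tz":-0.078,"ax":0.296,"ay":-0.04,"az":0.039}]'

```text
time_s: 6.35
tcp_pos: [0.51, -0.2048, 0.2589]
ee_rot: [[-0.015, -0.682, 0.732], [-0.057, 0.731, 0.68], [-0.998, -0.031, -0.05]]
wrist_force: [-0.9, 0.9, 0.4]
gripper_width: 0.154
```

```bash
bash m.sh "go(s,C(-.002,0,.24),rot(90,0))"
```

```text
t 6.35 pos [ 0.51   -0.2048  0.2589] F [-0.9  0.9  0.4] w 0.154 j [ -3.  14. -10.   4. -67. -45.] cpl [0.0006 0.0026 0.2589]
tx 0.0255 ty -0.0014 tz -0.0031 ax 0.1012 ay -0.0141 az 0.0124 mm 19.3 deg 18.5 rows 2.6
```

Request:
play_rows --commands '[{"fingers":1,"tx":0.0255,"ty":-0.001,"tz":-0.003,"ax":0.101,"ay":-0.014,"az":0.0125},{"fingers":1,"tx":0.0255,"ty":-0.001,"tz":-0.003,"ax":0.101,"ay":-0.014,"az":0.0125},{"fingers":1,"tx":0.0255,"ty":-0.001,"tz":-0.003,"ax":0.101,"ay":-0.014,"az":0.0125},{"fingers":1,"tx":0.0255,"ty":-0.001,"tz":-0.003,"ax":0.101,"ay":-0.014,"az":0.0125},{"fingers":1,"tx":0.0255,"ty":-0.001,"tz":-0.003,"ax":0.101,"ay":-0.014,"az":0.0125}]'

```text
time_s: 6.77
tcp_pos: [0.5087, -0.2074, 0.2411]
ee_rot: [[0.001, -0.427, 0.904], [-0.002, 0.904, 0.427], [-1.0, -0.002, 0.0]]
wrist_force: [0.2, -0.3, 0.6]
gripper_width: 0.009
```

```bash
bash m.sh "E=np.array(s['ee_rot']);print(np.round(E,3));go(s,C(-.002,0,.172),rot(90,0));go(s,C(-.002,0,.15),rot(90,0))
from station import viewer
import cv2
i=[viewer.capture(c)['image'] for c in('scene','top')]
cv2.imwrite('pics/e.png',cv2.resize(np.hstack([i[0][100:260,190:350],i[1][110:270,310:470]]),None,fx=2.5,fy=2.5,interpolation=2)[:,:,::-1])
"
```

```text
t 6.77 pos [ 0.5087 -0.2074  0.2411] F [ 0.2 -0.3  0.6] w 0.009 j [ -5.  15. -10.   0. -65. -60.] cpl [-0.0017  0.0007  0.2411]
[[ 0.001 -0.427  0.904]
 [-0.002  0.904  0.427]
 [-1.    -0.002  0.   ]]
tx 0.0921 ty -0.0008 tz -0.0004 ax 0.0031 ay 0.0001 az 0.0006 mm 69.1 deg 0.6 rows 1.7
tx 0.1215 ty -0.0007 tz -0.0004 ax 0.0031 ay 0.0001 az 0.0006 mm 91.1 deg 0.6 rows 2.2
```

View pics/e.png

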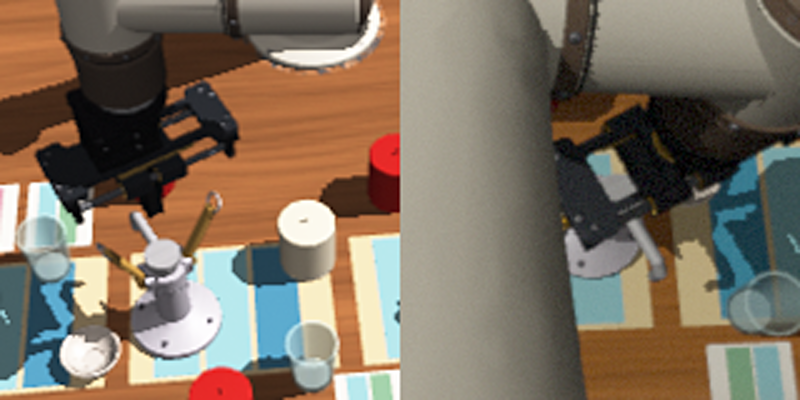

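Request:
play_rows --commands '[{"fingers":1,"tx":0.05,"ty":-0.001,"tz":0,"ax":0.003,"ay":0,"az":0},{"fingers":1,"tx":0.085,"ty":-0.001,"tz":0,"ax":0.003,"ay":0,"az":0},{"fingers":1,"tx":0.095,"ty":-0.001,"tz":0,"ax":0.003,"ay":0,"az":0},{"fingers":1,"tx":0.103,"ty":-0.001,"tz":0,"ax":0.003,"ay":0,"az":0},{"fingers":1,"tx":0.103,"ty":-0.001,"tz":0,"ax":0.003,"ay":0,"az":0}]'

```text
time_s: 7.28
tcp_pos: [0.5096, -0.2078, 0.1645]
ee_rot: [[0.001, -0.419, 0.908], [-0.002, 0.908, 0.419], [-1.0, -0.002, 0.0]]
wrist_force: [-0.2, 0.8, -0.8]
gripper_width: 0.005
```

Tips at 0.1455, next step down pressing.

Request:
play_rows --commands '[{"fingers":1,"tx":0.004,"ty":0,"tz":0,"ax":0,"ay":0,"az":0},{"fingers":1,"tx":0.008,"ty":0,"tz":0,"ax":0,"ay":0,"az":0},{"fingers":1,"tx":0.0115,"ty":0,"tz":0,"ax":0,"ay":0,"az":0},{"fingers":1,"tx":0.0135,"ty":0,"tz":0,"ax":0,"ay":0,"az":0},{"fingers":1,"tx":0.0135,"ty":0,"tz":0,"ax":0,"ay":0,"az":0}]'

```text
time_s: 7.7
tcp_pos: [0.5109, -0.2081, 0.1557]
ee_rot: [[0.006, -0.418, 0.908], [-0.002, 0.908, 0.418], [-1.0, -0.005, 0.005]]
wrist_force: [1.3, 0.6, 3.6]
gripper_width: 0.009
```

Request:
play_rows --commands '[{"fingers":1,"tx":0.002,"ty":0,"tz":0,"ax":0,"ay":0,"az":0},{"fingers":1,"tx":0.004,"ty":0,"tz":0,"ax":0,"ay":0,"az":0},{"fingers":1,"tx":0.006,"ty":0,"tz":0,"ax":0,"ay":0,"az":0},{"fingers":1,"tx":0.006,"ty":0,"tz":0,"ax":0,"ay":0,"az":0},{"fingers":1,"tx":0.006,"ty":0,"tz":0,"ax":0,"ay":0,"az":0}]'

```text
time_s: 8.12
tcp_pos: [0.511, -0.2081, 0.1543]
ee_rot: [[0.007, -0.419, 0.908], [-0.003, 0.908, 0.419], [-1.0, -0.006, 0.005]]
wrist_force: [-2.9, 4.5, 19.7]
gripper_width: 0.006
```

Request:
play_rows --commands '[{"fingers":1,"tx":-0.006,"ty":0,"tz":0,"ax":0,"ay":0,"az":0},{"fingers":1,"tx":-0.012,"ty":0,"tz":0,"ax":0,"ay":0,"az":0},{"fingers":1,"tx":-0.012,"ty":0,"tz":0,"ax":0,"ay":0,"az":0},{"fingers":0.4,"tx":-0.012,"ty":0,"tz":0,"ax":0,"ay":0,"az":0},{"fingers":0,"tx":-0.012,"ty":0,"tz":0,"ax":0,"ay":0,"az":0}]'

```text
time_s: 8.53
tcp_pos: [0.5088, -0.2078, 0.1582]
ee_rot: [[0.0, -0.418, 0.909], [-0.001, 0.909, 0.418], [-1.0, -0.001, -0.0]]
wrist_force: [0.8, 0.6, -1.4]
gripper_width: 0.085
```

Request:
play_rows --commands '[{"fingers":-0.4,"tx":0,"ty":0,"tz":0,"ax":0,"ay":0,"az":0},{"fingers":-1,"tx":0,"ty":0,"tz":0,"ax":0,"ay":0,"az":0},{"fingers":-1,"tx":0,"ty":0,"tz":0,"ax":0,"ay":0,"az":0},{"fingers":-1,"tx":0,"ty":0,"tz":0,"ax":0,"ay":0,"az":0},{"fingers":-1,"tx":0,"ty":0,"tz":0,"ax":0,"ay":0,"az":0}]'

```text
time_s: 8.95
tcp_pos: [0.5095, -0.2078, 0.159]
ee_rot: [[0.002, -0.418, 0.909], [-0.002, 0.909, 0.418], [-1.0, -0.002, 0.001]]
wrist_force: [0.1, -0.4, 0.6]
gripper_width: 0.455
```

```bash
bash m.sh "E=np.array(s['ee_rot']);print(np.round(E,3));
for z in(.13,.11,.095): go(s,C(-.001,0,z),rot(90,0))
from station import viewer
import cv2
i=[viewer.capture(c)['image'] for c in('scene','top')]
cv2.imwrite('pics/f.png',cv2.resize(np.hstack([i[0][100:260,190:350],i[1][110:270,310:470]]),None,fx=2.5,fy=2.5,interpolation=2)[:,:,::-1])
"
```

```text
t 8.95 pos [ 0.5095 -0.2078  0.159 ] F [ 0.1 -0.4  0.6] w 0.455 j [ -5.  19. -17.   0. -54. -60.] cpl [-0.0012 -0.      0.159 ]
[[ 0.002 -0.418  0.909]
 [-0.002  0.909  0.418]
 [-1.    -0.002  0.001]]
tx 0.0387 ty 0.0001 tz 0.0002 ax -0.0002 ay 0.0004 az 0.0007 mm 29.0 deg 0.2 rows 0.7
tx 0.0653 ty 0.0002 tz 0.0002 ax -0.0002 ay 0.0004 az 0.0007 mm 49.0 deg 0.2 rows 1.2
tx 0.0853 ty 0.0002 tz 0.0002 ax -0.0002 ay 0.0004 az 0.0007 mm 64.0 deg 0.2 rows 1.5
```

View pics/f.png

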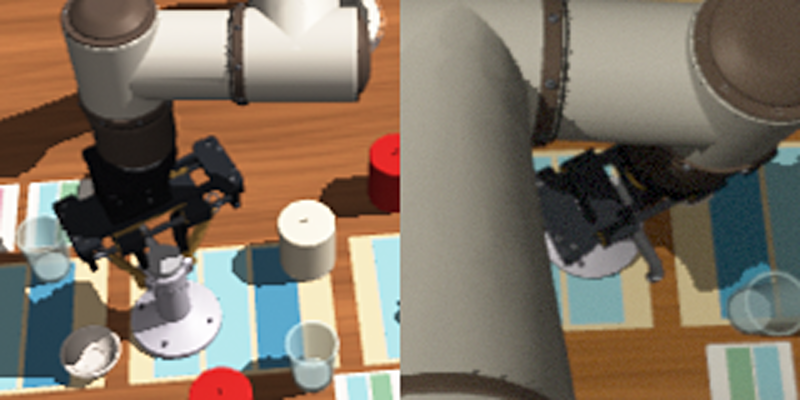

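Request:
play_rows --commands '[{"fingers":-1,"tx":0,"ty":0,"tz":0,"ax":0,"ay":0,"az":0},{"fingers":-1,"tx":0,"ty":0,"tz":0,"ax":0,"ay":0,"az":0},{"fingers":-1,"tx":0,"ty":0,"tz":0,"ax":0,"ay":0,"az":0},{"fingers":-1,"tx":0,"ty":0,"tz":0,"ax":0,"ay":0,"az":0},{"fingers":-1,"tx":0,"ty":0,"tz":0,"ax":0,"ay":0,"az":0}]'

```text
time_s: 9.47
tcp_pos: [0.5097, -0.2079, 0.1594]
ee_rot: [[0.003, -0.418, 0.908], [-0.002, 0.908, 0.418], [-1.0, -0.003, 0.002]]
wrist_force: [1.0, -0.2, 1.4]
gripper_width: 0.919
```

Request:
play_rows --commands '[{"fingers":-1,"tx":0,"ty":0,"tz":0,"ax":0,"ay":0,"az":0},{"fingers":-1,"tx":0,"ty":0,"tz":0,"ax":0,"ay":0,"az":0},{"fingers":-1,"tx":0.01,"ty":0,"tz":0,"ax":0,"ay":0,"az":0},{"fingers":-1,"tx":0.02,"ty":0,"tz":0,"ax":0,"ay":0,"az":0},{"fingers":-1,"tx":0.02,"ty":0,"tz":0,"ax":0,"ay":0,"az":0}]'

```text
time_s: 9.88
tcp_pos: [0.5108, -0.2082, 0.1445]
ee_rot: [[0.006, -0.418, 0.908], [-0.003, 0.908, 0.418], [-1.0, -0.005, 0.004]]
wrist_force: [0.8, -0.3, 1.3]
gripper_width: 1.001
```

Fully open, and both arms were pushed out. Look before descending.

```bash
bash m.sh "
for z in(.12,.096,.094): go(s,C(-.001,0,z),rot(90,0))
from station import viewer
import cv2
i=[viewer.capture(c)['image'] for c in('scene',)]
cv2.imwrite('pics/g.png',cv2.resize(i[0][130:260,200:330],None,fx=4,fy=4,interpolation=2)[:,:,::-1])
"
```

```text
t 9.88 pos [ 0.5108 -0.2082  0.1445] F [ 0.8 -0.3  1.3] w 1.001 j [ -5.  20. -18.   0. -52. -60.] cpl [-1.000e-04 -9.000e-04  1.445e-01]
tx 0.0327 ty 0.0014 tz -0.0013 ax -0.0001 ay 0.0013 az 0.0015 mm 24.5 deg 0.4 rows 0.6
tx 0.0647 ty 0.0016 tz -0.0014 ax -0.0001 ay 0.0013 az 0.0015 mm 48.5 deg 0.4 rows 1.2
tx 0.0673 ty 0.0016 tz -0.0014 ax -0.0001 ay 0.0013 az 0.0015 mm 50.5 deg 0.4 rows 1.2
```

View pics/g.png

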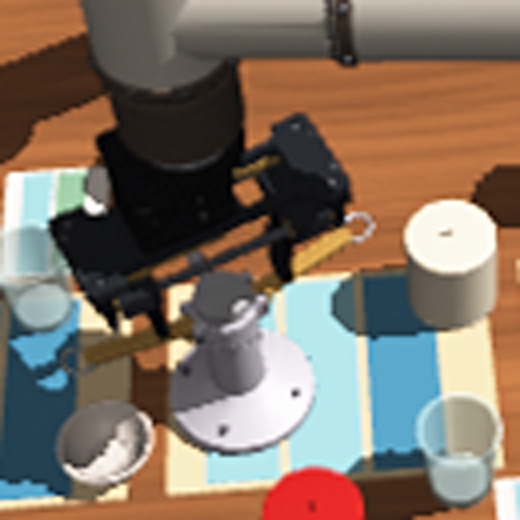

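Both arms sit nearly level under the fingers. Descend.

Request:
play_rows --commands '[{"fingers":-1,"tx":0.012,"ty":0.001,"tz":-0.001,"ax":0,"ay":0,"az":0},{"fingers":-1,"tx":0.024,"ty":0.001,"tz":-0.001,"ax":0,"ay":0,"az":0},{"fingers":-1,"tx":0.036,"ty":0.001,"tz":-0.001,"ax":0,"ay":0,"az":0},{"fingers":-1,"tx":0.046,"ty":0.001,"tz":-0.001,"ax":0,"ay":0,"az":0},{"fingers":-1,"tx":0.046,"ty":0.001,"tz":-0.001,"ax":0,"ay":0,"az":0}]'

```text
time_s: 10.35
tcp_pos: [0.5092, -0.2076, 0.1094]
ee_rot: [[0.004, -0.418, 0.908], [-0.002, 0.908, 0.418], [-1.0, -0.003, 0.003]]
wrist_force: [2.2, -0.6, 0.6]
gripper_width: 1.002
```

```bash
bash m.sh "
for z in(.1,.096,.094): go(s,C(-.001,0,z),rot(90,0))"
```

```text
t 10.35 pos [ 0.5092 -0.2076  0.1094] F [ 2.2 -0.6  0.6] w 1.002 j [ -5.  22. -20.   0. -47. -60.] cpl [-0.0014  0.0003  0.1094]
tx 0.0125 ty -0.0004 tz 0.0005 ax -0.0001 ay 0.0008 az 0.0010 mm 9.4 deg 0.2 rows 0.2
tx 0.0178 ty -0.0004 tz 0.0005 ax -0.0001 ay 0.0008 az 0.0010 mm 13.4 deg 0.2 rows 0.3
tx 0.0205 ty -0.0004 tz 0.0005 ax -0.0001 ay 0.0008 az 0.0010 mm 15.4 deg 0.2 rows 0.4
```

Request:
play_rows --commands '[{"fingers":-1,"tx":0.006,"ty":0,"tz":0,"ax":0,"ay":0,"az":0},{"fingers":-1,"tx":0.012,"ty":0,"tz":0,"ax":0,"ay":0,"az":0},{"fingers":-1,"tx":0.016,"ty":0,"tz":0,"ax":0,"ay":0,"az":0},{"fingers":0,"tx":0.016,"ty":0,"tz":0,"ax":0,"ay":0,"az":0},{"fingers":1,"tx":0.016,"ty":0,"tz":0,"ax":0,"ay":0,"az":0}]'

```text
time_s: 10.77
tcp_pos: [0.5077, -0.2072, 0.0965]
ee_rot: [[0.0, -0.417, 0.909], [-0.001, 0.909, 0.417], [-1.0, -0.001, -0.0]]
wrist_force: [0.4, 0.2, -1.0]
gripper_width: 0.92
```

Request:
play_rows --commands '[{"fingers":1,"tx":0,"ty":0,"tz":0,"ax":0,"ay":0,"az":0},{"fingers":1,"tx":0,"ty":0,"tz":0,"ax":0,"ay":0,"az":0},{"fingers":1,"tx":0,"ty":0,"tz":0,"ax":0,"ay":0,"az":0},{"fingers":1,"tx":0,"ty":0,"tz":0,"ax":0,"ay":0,"az":0},{"fingers":1,"tx":0,"ty":0,"tz":0,"ax":0,"ay":0,"az":0}]'

```text
time_s: 11.18
tcp_pos: [0.5085, -0.2092, 0.0967]
ee_rot: [[0.002, -0.417, 0.909], [-0.003, 0.909, 0.417], [-1.0, -0.004, 0.0]]
wrist_force: [2.7, -9.1, -8.6]
gripper_width: 0.683
```

Opening 59.4 mm matches the shut arms (60 mm). Hold briefly, open, and retreat.

Request:
play_rows --commands '[{"fingers":1,"tx":0,"ty":0,"tz":0,"ax":0,"ay":0,"az":0},{"fingers":1,"tx":0,"ty":0,"tz":0,"ax":0,"ay":0,"az":0},{"fingers":1,"tx":0,"ty":0,"tz":0,"ax":0,"ay":0,"az":0},{"fingers":-1,"tx":0,"ty":0,"tz":0,"ax":0,"ay":0,"az":0},{"fingers":-1,"tx":0,"ty":0,"tz":0,"ax":0,"ay":0,"az":0}]'

```text
time_s: 11.6
tcp_pos: [0.5083, -0.208, 0.0974]
ee_rot: [[0.001, -0.417, 0.909], [-0.002, 0.909, 0.417], [-1.0, -0.002, 0.001]]
wrist_force: [0.3, -0.6, -0.6]
gripper_width: 0.766
```

Request:
play_rows --commands '[{"fingers":-1,"tx":0,"ty":0,"tz":0,"ax":0,"ay":0,"az":0},{"fingers":-1,"tx":0,"ty":0,"tz":0,"ax":0,"ay":0,"az":0},{"fingers":-1,"tx":0,"ty":0,"tz":0,"ax":0,"ay":0,"az":0},{"fingers":-1,"tx":-0.02,"ty":0,"tz":0,"ax":0,"ay":0,"az":0},{"fingers":-1,"tx":-0.05,"ty":0,"tz":0,"ax":0,"ay":0,"az":0}]'

```text
time_s: 12.02
tcp_pos: [0.5069, -0.2069, 0.1336]
ee_rot: [[-0.003, -0.418, 0.909], [-0.0, 0.909, 0.418], [-1.0, 0.001, -0.003]]
wrist_force: [-0.3, -0.7, -0.1]
gripper_width: 0.994
```

Request:
play_rows --commands '[{"fingers":-1,"tx":-0.05,"ty":0,"tz":0,"ax":0,"ay":0,"az":0},{"fingers":-1,"tx":-0.1,"ty":0,"tz":0,"ax":0,"ay":0,"az":0},{"fingers":-1,"tx":-0.15,"ty":0,"tz":0,"ax":0,"ay":0,"az":0},{"fingers":-1,"tx":-0.15,"ty":0,"tz":-0.05,"ax":0,"ay":0,"az":0},{"fingers":-1,"tx":-0.15,"ty":0,"tz":-0.1,"ax":0,"ay":0,"az":0}]'

```text
time_s: 12.43
tcp_pos: [0.4417, -0.2386, 0.2503]
ee_rot: [[0.009, -0.42, 0.907], [-0.003, 0.907, 0.42], [-1.0, -0.006, 0.007]]
wrist_force: [0.1, -0.1, -1.8]
gripper_width: 0.997
```

Request:
play_rows --commands '[{"fingers":-1,"tx":-0.03,"ty":0,"tz":-0.05,"ax":0,"ay":0,"az":0},{"fingers":-1,"tx":-0.05,"ty":0,"tz":-0.1,"ax":0,"ay":0,"az":0},{"fingers":-1,"tx":-0.05,"ty":0,"tz":-0.1,"ax":0,"ay":0,"az":0},{"fingers":-1,"tx":-0.05,"ty":0,"tz":-0.1,"ax":0,"ay":0,"az":0},{"fingers":-1,"tx":-0.05,"ty":0,"tz":-0.1,"ax":0,"ay":0,"az":0}]'

```text
time_s: 12.85
tcp_pos: [0.3719, -0.2698, 0.285]
ee_rot: [[0.003, -0.418, 0.909], [-0.001, 0.909, 0.418], [-1.0, -0.003, 0.003]]
wrist_force: [-0.2, 1.0, 0.3]
gripper_width: 0.999
```

```bash
bash m.sh "
from station import viewer
import cv2
i=[viewer.capture(c)['image'] for c in('scene','top')]
cv2.imwrite('pics/k.png',cv2.resize(np.hstack([i[0][150:270,210:330],i[1][130:250,310:430]]),None,fx=3.3,fy=3.3,interpolation=2)[:,:,::-1])
"
```

```text
t 12.85 pos [ 0.3719 -0.2698  0.285 ] F [-0.2  1.   0.3] w 0.999 j [-16.   4. -17.   0. -69. -50.] cpl [-0.1521  0.0013  0.285 ]
```

View pics/k.png

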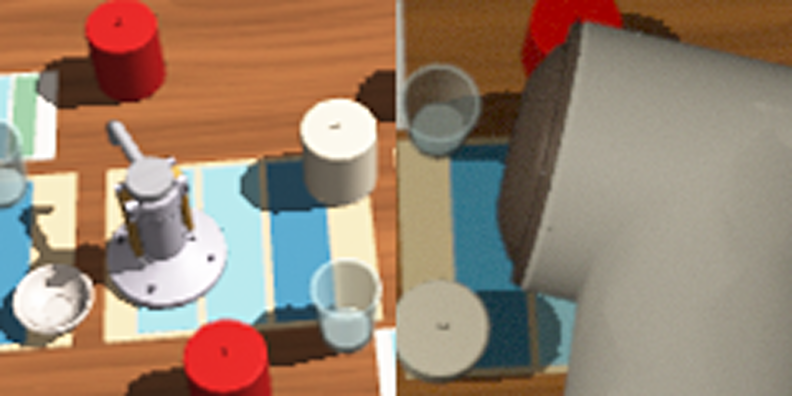

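Both arms hang along the neck, at crop positions (128,225) and (185,210). The tap is down, the candle is upright, and the dish and glasses haven't moved. Handing in.

```bash
python3 -c "
from station import job
print(job.finish_job())"
```

```text
the job is handed in; nothing more can be done
None
```

The job is handed in at about 13 s of the 58 s allowed. No verdict is reported, so what follows is from my own checks.

- **Candle:** I gripped the cream candle, lifted it slightly, and set it down about 0.18 m out along the coupler's y axis; the limit there is 0.15 m. The last picture shows it upright. The two camera views of its new position differed by about 8 mm (0.187 and 0.180 m); both are clear of the limit.
- **Tap head:** I pressed the cap with closed fingers until the force rose to about 20 N with the fingertips 135 mm up. That is the stated height of the cap when fully home.
- **Cam arms:** I opened the jaws between the two arms, which pushed both outwards together. I then lowered the open fingers to bring both down together and squeezed them shut. The jaws stopped at 59.4 mm, against the 60 mm stated for two shut arms.

In the final scene picture both arms lie along the neck. The dish, the nearby glass and the red candles in view look untouched, but I did not measure their positions again. The locked tap and most of the second glass were outside that crop. The gripper is clear at about 0.28 m up. The robot blocked the top view of the coupler at the end, so the shut arms are confirmed only by the scene picture and the jaw opening.

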